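# Seat the reagent disc in the blood analyser and start the run

### The arm

A 6-joint arm with a two-finger parallel gripper is mounted at the origin on a cart in front of the work surface, level with it; the furniture and walls round the work are solid. World frame = base frame: x ahead of the robot, y to its left, z up, the work surface at z = 0. Lengths are in m, angles in rad, forces in N, time in s.
With the tool pointing down it reaches from about 0.375 to 0.9 m from the base axis. Payload 3.1 kg.
Tool frame: the origin (TCP) lies at the centre of the arm's flange, where the gripper is bolted on; the fingertips stand 173 mm ahead of it and the grasp point (between the pads) lies 155 mm ahead of it; z points along the fingers, y is the line along which they close (so a half turn about z gives the same grasp; the last joint's range is limited). The gripper opens to 85 mm and grips with 20 to 120 N. Pads are 22 mm wide; open, the fingers measure 114 mm over their backs; the gripper's body (76 mm by 85 mm) begins 54 mm behind the grasp point. The pads swing forward as they close: fully open they stand 13 mm farther back than shut.
Start: joints at [1.008, 0.527, 1.433, -0, 1.181, -0.178], TCP at [0.235, 0.579, 0.405] pointing down, gripper open.
Joint ranges: [-3.08, 3.08], [-0.75, 2.2], [0.22, 2.44], [-1.43, 4.57], [0, 2.65], [-2.85, 2.85]. Speed limits (rad/s): [2.79, 2.79, 3.14, 3.14, 3.14, 3.14].

### API

Orientations are given as a unit quaternion [x, y, z, w].
In Python, from station import * gives the robot as it stands.
- The arm moves only by the shell command python3 -m jog 'ROWS' [OPENING] [FORCE]. ROWS is a JSON object of lists of equal length, an entry for each row: "linear": the shift along the world's x, y, z in mm, a list of three; "turn": the turn about the world's z in units of 5 degrees (1.0 is 5 degrees). A call has 1 to 12 rows; each row shifts and turns the commanded pose from where the row before left it; what a row does not reach is not made up. A row lasts 1/8 s, in which the tool goes at most 62.5 mm and 10.7 degrees, less where a joint would pass 70% of its speed; a pose out of reach is approached as far as the arm can. A call is refused whole if a number of a shift passes 62.5 or a number of a turn 1, either way. A call with a gripper value outside its range is refused whole. OPENING is the opening, from 0 (shut) to 1 (fully open), set as the call begins (- or left out, the last holds). The fingers move at their own pace and stop on an object; FORCE is the grip in N (left out, the last holds). Time passes only in rows, so rows that do not move let the fingers close. It gives the time, the measured TCP pose, the force, the opening and the grip force at its end, in the units of the state.
- sense(): the state, without advancing time (a new reading comes with each control period).
- snapshot(name): name is "side" or "top"; returns the picture (400x640x3 uint8, red, green, blue); there is no depth.
- get_calibration(name): a dict with "fx", "fy", "cx", "cy" (pixels), "world_to_cam" (4x4, takes a point from world to camera coordinates). Camera axes: x right, y down, z forward; pixel columns grow to the right and rows downward; lengths in m; the calibration is good to about 2 mm. A picture is of the moment at which its call begins. get_calibration takes no time and is no camera call.
- sign_off(): hands the job in; it is judged then, once.
The state is a dict: "t": time; "q": joint angles; "qd": joint speeds; "tau": joint torques, N m; "tcp_pos": TCP position; "tool_rot": TCP orientation; "force": force on the tool from outside, world axes, zero at the start; "ft_torque": the same for the moment, N m; "finger_gap": opening from 0.0 (shut) to 1.0 (fully open); "gripper_force": force on a finger pad.
Only numpy, scipy, OpenCV 4.12 (cv2) and the standard library are available. Lean on these libraries where they do the work, as an engineer would, in place of code of your own. Each camera call takes 0.05 s, during which the arm holds its last target. There are 200 camera calls.

### The job

The filled reagent disc lies across the rim of its round recess in the analyser's open drawer. Without picking it up, nudge it gently with the fingertips across the rim until it drops flush into the recess, then push the drawer fully home and press the green start key right down. Leave the vial, the syringe and the small carton beside the analyser where they are.

Things in the scene. Friction and masses are not known exactly. Their poses are not given: they have to be found in the camera images.
- analyser: White and grey bench-top blood analyser, fixed to the worktop: case 212 wide (y), 195 deep (x), its flat top 72 mm over the worktop; a tilted display rises to 108 mm on the rear half, from 85 mm behind the front face on. Origin at worktop level below the middle of the front face; its x axis runs horizontally into the case (the way the drawer closes), z up. The mouth above the drawer is only 4 mm higher than the drawer's deck, so an unseated disc will not pass
- drawer (a joint): How far the drawer stands out of the case, in m: 0 is fully home, 0.13 fully out. It slides along the analyser's x axis, stays where it is left, and needs about 2 N to move
- recess (a point): Middle of the floor of the round recess in the drawer (moves with it). The recess is 84 mm across and 12 mm deep with a small bevel at its rim. The flat grey deck round it is 36 mm over the worktop, 150 wide (y), and reaches 67 mm from the recess middle to the drawer's front face; axes parallel to the analyser's
- drawer_front (a point): Middle of the outer face of the drawer's white front (166 wide, upright, from 8 to 36 mm over the worktop), 21 mm over the worktop; push here along the analyser's x axis to close the drawer
- disc_center (a point): Centre of the loose white reagent disc, 80 mm across and 12 mm thick, about 35 g, half-way up its thickness. It starts flat on the deck, partly over the recess, to the robot's side of it; it tips in when its centre comes within about 12 mm of the recess middle. Seated, its top is flush with the deck and this point is 6 mm above the recess point
- key_top (a point): Middle of the top of the green round start key, 25 mm across, on the case top near its front right corner; it stands 8 mm proud (top 80 mm over the worktop), and is pressed straight down
- start_key (a joint): How far the start key is pressed, in m: 0 at rest, 0.004 right down; sprung, about 4 N right down
- vial: Standing glass vial with a red cap, 24 across and 57 tall, to the left of the drawer; origin under its middle
- syringe: Small syringe, 124 mm long and 13 high, lying to the right of the drawer; origin under its middle
- strips: Small cream carton lying flat, 45 x 75 x 22 mm, to the left of the analyser's case; origin under its middle
Not all that is in view belongs to the job. There is more than one size of the part that bears disc_center; the job needs the larger.

How it is judged:
On the way, in this order (a step that is already met when the one before it is completed fails the run):
1. the disc lies flat in the recess while the drawer is still open (horizontal distance between disc_center and recess below 0.004 m and z of disc_center in the frame of recess below 0.0085 m and angle between disc_center's own z axis and vertical below 0.05 rad and value of joint drawer above 0.06 m), for 0.2 s.
2. the drawer is pushed fully home (value of joint drawer below 0.004 m), for 0.1 s.
3. the start key is pressed right down (value of joint start_key above 0.003 m and value of joint drawer below 0.004 m), for 0.05 s.
At the end, for the whole second after the job is handed in: The disc lies flat in the recess (within 4 mm of its middle, not raised more than 2.5 mm, tilted less than 0.05 rad), the drawer is home to within 4 mm, and the key has been pressed at least 3 mm and has sprung back (horizontal distance between disc_center and recess below 0.004 m and z of disc_center in the frame of recess below 0.0085 m and angle between disc_center's own z axis and vertical below 0.05 rad and value of joint drawer below 0.004 m and value of joint start_key below 0.001 m); the robot touches nothing.
It fails at once if the disc is lifted (its centre more than 12 mm above where it lay on the deck) (z of disc_center in the frame of analyser above 0.054 m).
It fails at once if the disc is pressed or pushed with more than 30 N (contact force between the fingers and disc above 30 N).
It fails at once if the vial, the syringe or the small carton is shifted more than 20 mm (distance of any of vial, syringe, strips from where it was at the start of the episode above 0.02 m).
It also fails if it takes over 51 s, if anything falls off the work surface, if the arm or the gripper's body presses on something with over 40 N, if the wrist force passes 120 N, or if a joint passes its speed limit or range.

## Working session

There is one attempt and no reset: what is moved stays moved. The work goes in short steps, Python scripts to look and compute and a shell command to move; the robot and the scene stay as the last step left them, time stands still between calls to the robot, and variables do not carry over. Pictures are saved under pics/ and viewed, at most 10 in all, crops included, and the job is handed in when it is done.

```bash
mkdir -p pics; ls; python3 - <<'E'
from station import *
import cv2
for n in("top","side"):
    cv2.imwrite(f"pics/{n}0.png",snapshot(n)[:,:,::-1]); print(get_calibration(n))
s=sense();print(s["t"],s["tcp_pos"],s["tool_rot"],s["force"])
E
```

```text
pics
{'fx': 415.09632707452255, 'fy': 415.09632707452255, 'cx': 321.27457216830305, 'cy': 202.4298817629707, 'world_to_cam': array([[ 0.00985937, -0.99993498, -0.00572999, -0.04031339],
       [-0.99851273, -0.00953775, -0.05367837,  0.52302289],
       [ 0.05362023,  0.00625071, -0.99854184,  0.88425152],
       [ 0.        ,  0.        ,  0.        ,  1.        ]])}
{'fx': 431.50558842900915, 'fy': 431.50558842900915, 'cx': 321.9738637458034, 'cy': 192.64534386893456, 'world_to_cam': array([[-0.978061  , -0.20717704,  0.02177961,  0.50108791],
       [-0.10935148,  0.42160685, -0.90016105,  0.14590372],
       [ 0.17731027, -0.88279405, -0.43501233,  0.85086249],
       [ 0.        ,  0.        ,  0.        ,  1.        ]])}
0.1 [0.2344123  0.57904541 0.40384524] [ 1.91214618e-01  9.81547769e-01 -9.00256999e-04 -3.68881238e-04] [ 0.12135644 -0.08106542  0.04243697]
```

View pics/top0.png

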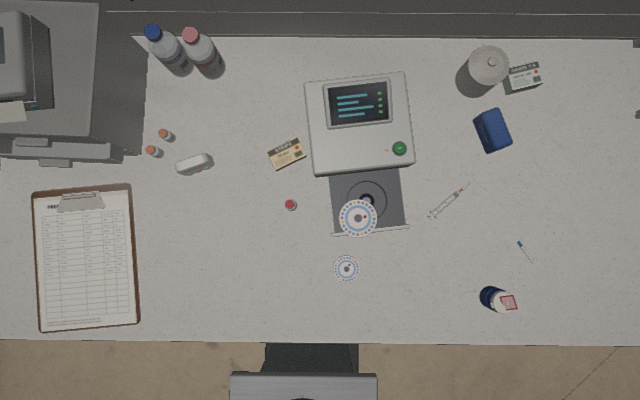

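View pics/side0.png

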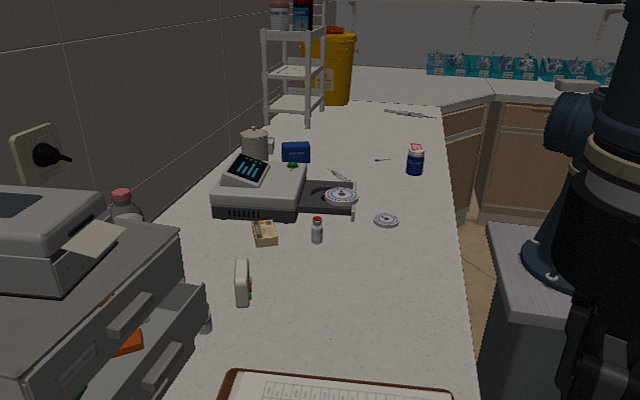

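In the top view, two things could be the disc: the larger one on the drawer at (358,217) and the smaller one on the worktop at (346,268). I choose the larger one, on the drawer. The recess is near (367,200), the key at (400,148), the vial at (290,205), the syringe at (449,200) and the carton at (287,153). Next is one close crop to check this.

```bash
python3 - <<'E'
import cv2
a=cv2.imread("pics/top0.png")[130:250,300:430]
cv2.imwrite("pics/crop0.png",cv2.resize(a,None,fx=5,fy=5,interpolation=cv2.INTER_CUBIC))
E
```

```text
(no output)
```

View pics/crop0.png

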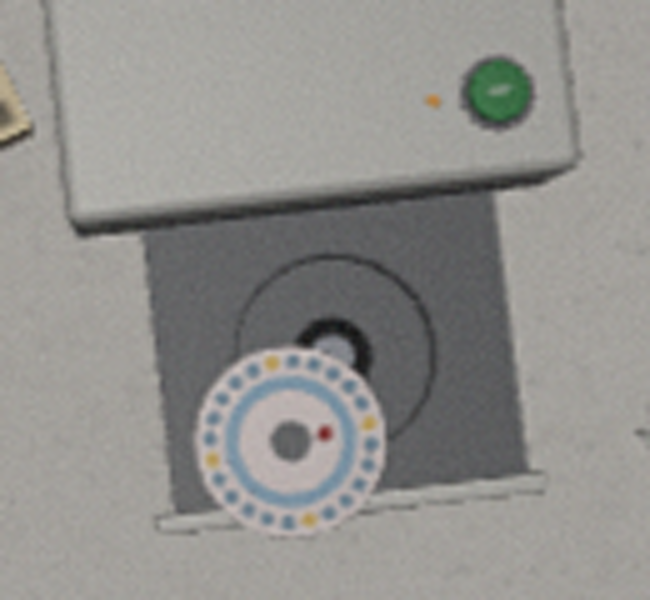

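The crop confirms the choice. The large disc's centre is at crop (290,440), the recess rim centre at (336,354) and the key at (498,91). The front plate's outer edge runs from (158,530) to (546,490).

```bash
cat >h.py <<'E'
import numpy as np
from station import *
def w(n,u,v,z):
    c=get_calibration(n);M=c["world_to_cam"];R,t=M[:3,:3],M[:3,3]
    d=R.T@np.array([(u-c["cx"])/c["fx"],(v-c["cy"])/c["fy"],1]);o=-R.T@t
    return o+d*(z-o[2])/d[2]
def cr(x,y,z):return w("top",300+x/5-.4,130+y/5-.4,z)
E
python3 - <<'E'
from h import *
from scipy.spatial.transform import Rotation as Ro
np.set_printoptions(precision=4,suppress=True)
P=dict(disc=cr(290,440,.048),rec=cr(336,354,.036),key=cr(498,91,.08),fl=cr(158,530,.036),fr=cr(546,490,.036),cl=cr(75,219,.072),crr=cr(577,162,.072),dl=cr(145,235,.036),dl2=cr(174,512,.036))
for k in P:print(k,P[k])
for a,b in(("fl","fr"),("cl","crr"),("dl2","dl")):
    e=P[b]-P[a];print(a,np.degrees(np.arctan2(e[1],e[0])),np.linalg.norm(e))
print(P["rec"]-P["disc"],Ro.from_quat(sense()["tool_rot"]).as_matrix())
E
```

```text
disc [ 0.4907 -0.1112  0.048 ]
rec [ 0.5274 -0.1314  0.036 ]
key [ 0.6317 -0.1917  0.08  ]
fl [ 0.4526 -0.0569  0.036 ]
fr [ 0.471  -0.2198  0.036 ]
cl [ 0.5792 -0.0215  0.072 ]
crr [ 0.6043 -0.2252  0.072 ]
dl [ 0.5771 -0.0503  0.036 ]
dl2 [ 0.4602 -0.0636  0.036 ]
fl -83.55729896407244 0.16391397357577017
cl -82.9638936115775 0.20529350027529944
dl2 6.458645570828534 0.11764715705684728
[ 0.0367 -0.0202 -0.012 ] [[-0.9269  0.3754 -0.0011]
 [ 0.3754  0.9269 -0.0016]
 [ 0.0004 -0.0019 -1.    ]]
```

```bash
python3 -m jog '{"linear":[[40,-48,0],[40,-48,0],[40,-48,0],[40,-48,0],[4,-58,0],[4,-58,0],[4,-58,0],[4,-58,0],[4,-58,0],[4,-58,0],[4,-58,0],[4,-58,0]],"turn":[-0.12,-0.12,-0.12,-0.12,-0.12,-0.12,-0.12,-0.12,-0.12,-0.12,-0.12,-0.12]}' 0.35 20
```

```text
t: 1.6
tcp_pos: [0.4263, -0.0786, 0.4047]
tool_rot: [0.253, 0.968, 0.0, 0.0]
force: [0.3, 0.4, 0.5]
finger_gap: 0.353
gripper_force: 0.0
```

```bash
python3 -m jog '{"linear":[[0,1,-50],[0,1,-50],[0,1,-50],[0,0,-25],[0,0,-10],[0,0,0]],"turn":[0,0,0,0,0,0]}'
python3 - <<'E'
from h import *
import cv2
a=snapshot("side")[150:240,280:430,::-1];b=snapshot("top")[150:260,290:440,::-1]
f=lambda i:cv2.resize(i,None,fx=5,fy=3*5/3,interpolation=cv2.INTER_CUBIC)
cv2.imwrite("pics/s1.png",f(a))
cv2.imwrite("pics/t1.png",f(b))
print(sense()["tcp_pos"])
E
```

```text
t: 2.35
tcp_pos: [0.4267, -0.0737, 0.2195]
tool_rot: [0.252, 0.968, 0.0, -0.0]
force: [-0.2, 0.1, 0.3]
finger_gap: 0.356
gripper_force: 0.0
[ 0.42691741 -0.07380496  0.22048611]
```

View pics/s1.png

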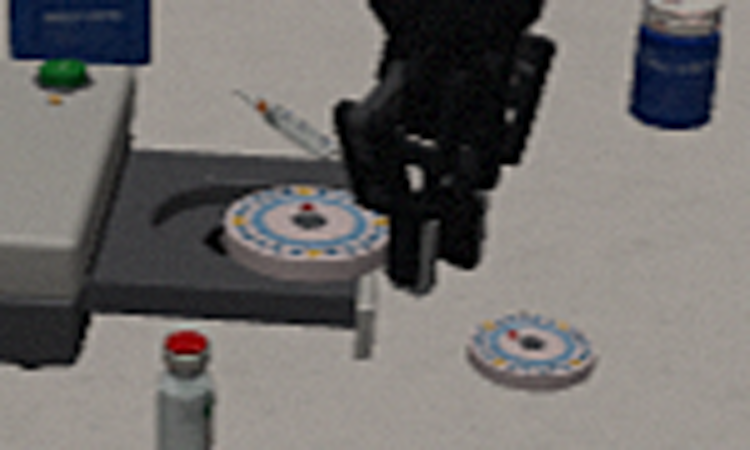

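```bash
python3 - <<'E'
from h import *
c=get_calibration("side")
for p in((.437,-.056),(.442,-.047),(.432,-.045)):
  for z in (.045,.05,.055,.06):
    q=c["world_to_cam"]@[*p,z,1];print(p,z,((np.array([c["fx"]*q[0]/q[2]+c["cx"]-280,c["fy"]*q[1]/q[2]+c["cy"]-150]))*5).round())
E
```

```text
(0.437, -0.056) 0.045 [404. 290.]
(0.437, -0.056) 0.05 [405. 280.]
(0.437, -0.056) 0.055 [405. 270.]
(0.437, -0.056) 0.06 [406. 260.]
(0.442, -0.047) 0.045 [390. 298.]
(0.442, -0.047) 0.05 [391. 288.]
(0.442, -0.047) 0.055 [392. 278.]
(0.442, -0.047) 0.06 [392. 267.]
(0.432, -0.045) 0.045 [412. 302.]
(0.432, -0.045) 0.05 [413. 292.]
(0.432, -0.045) 0.055 [414. 282.]
(0.432, -0.045) 0.06 [414. 272.]
```

```bash
python3 -m jog '{"linear":[[0,0,-8],[8.7,-5,0],[8.7,-5,0],[4.35,-2.5,0],[4.35,-2.5,0],[4.35,-2.5,0],[4.35,-2.5,0],[4.35,-2.5,0],[3,-1.7,0],[0,0,0]],"turn":[0,0,0,0,0,0,0,0,0,0]}'
python3 - <<'E'
from h import *
import cv2
a=snapshot("side")[150:240,280:430,::-1];b=snapshot("top")[150:250,290:440,::-1]
f=lambda i:cv2.resize(i,(600,300),interpolation=cv2.INTER_CUBIC)
cv2.imwrite("pics/p2.png",cv2.vconcat([cv2.resize(a,None,fx=4,fy=4),cv2.resize(b[:55],None,fx=4,fy=4)]))
print(sense()["tcp_pos"],sense()["force"])
E
```

```text
t: 3.7
tcp_pos: [0.469, -0.0981, 0.2117]
tool_rot: [0.253, 0.968, -0.0, 0.0]
force: [0.8, -0.3, -0.5]
finger_gap: 0.35
gripper_force: 0.0
[ 0.46864369 -0.09788212  0.21167913] [ 0.28494878  0.31817892 -0.5851403 ]
```

View pics/p2.png

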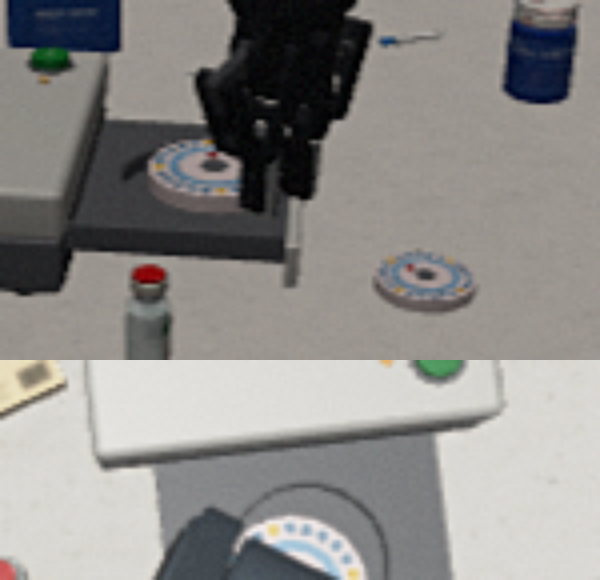

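```bash
python3 -c "
from h import *
d=w('side',280+213/4,150+164/4,.048);print(d,np.array([.5274,-.1314])-d[:2])"
```

```text
[ 0.51142822 -0.1202204   0.048     ] [ 0.01597178 -0.0111796 ]
```

```bash
python3 -m jog '{"linear":[[2.5,-1.7,0],[2.5,-1.7,0],[2.5,-1.7,0],[2.5,-1.7,0],[1.7,-1.1,0],[0,0,0]],"turn":[0,0,0,0,0,0]}'
python3 - <<'E'
from h import *
import cv2
a=snapshot("side")[150:240,280:430,::-1]
cv2.imwrite("pics/p3.png",cv2.resize(a,None,fx=5,fy=5,interpolation=cv2.INTER_CUBIC))
E
```

```text
t: 4.55
tcp_pos: [0.4806, -0.106, 0.2117]
tool_rot: [0.253, 0.968, -0.0, 0.0]
force: [0.3, 0.5, -0.0]
finger_gap: 0.353
gripper_force: 0.0
```

View pics/p3.png

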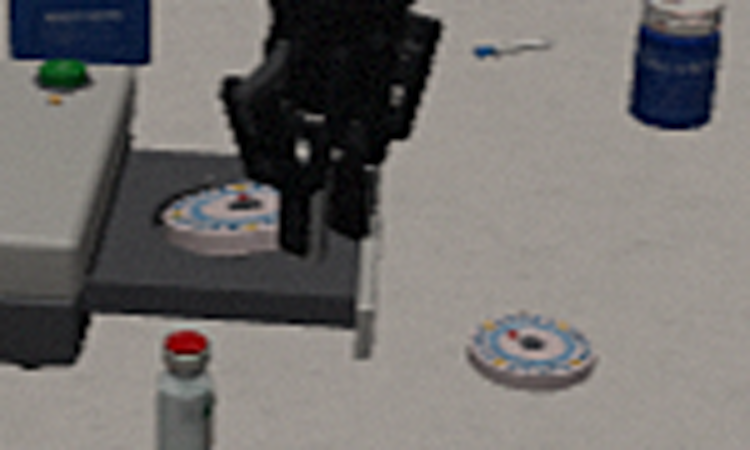

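The disc (crop ~(245,205)) has begun to tip in: its far edge is below the rim and its near edge is still raised. I'll push on a little.

```bash
python3 -m jog '{"linear":[[1.7,-1.1,0],[1.7,-1.1,0],[1.7,-1.1,0],[0,0,0]],"turn":[0,0,0,0]}'; python3 -m jog '{"linear":[[1.7,-1.1,0],[0,0,0]],"turn":[0,0]}'
python3 - <<'E'
from h import *
import cv2
a=snapshot("side")[150:240,280:430,::-1]
cv2.imwrite("pics/p4.png",cv2.resize(a,None,fx=5,fy=5,interpolation=cv2.INTER_CUBIC))
E
```

```text
t: 5.1
tcp_pos: [0.4857, -0.1092, 0.2117]
tool_rot: [0.252, 0.968, -0.0, 0.0]
force: [0.4, -0.2, -0.4]
finger_gap: 0.349
gripper_force: 0.0
t: 5.35
tcp_pos: [0.4874, -0.1103, 0.2117]
tool_rot: [0.252, 0.968, -0.0, 0.0]
force: [-0.2, 1.2, -0.1]
finger_gap: 0.348
gripper_force: 0.0
```

View pics/p4.png

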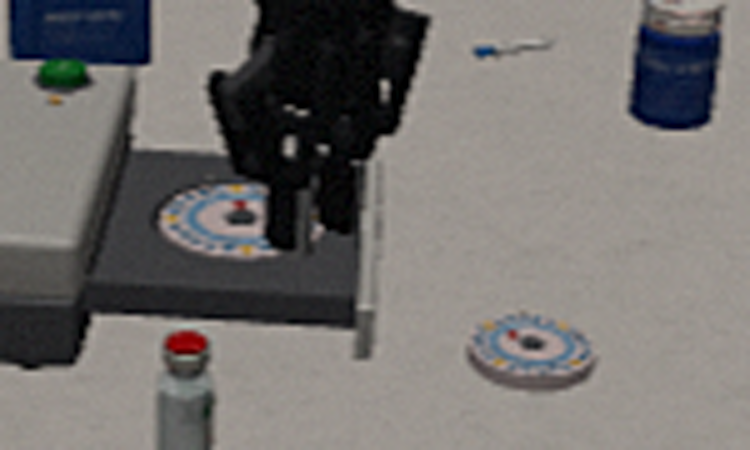

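The disc is seated flush in the recess at (237,218), and the drawer has not moved. Next I retreat, close the fingers and drop down in front of the drawer.

```bash
python3 -m jog '{"linear":[[0,0,15],[0,0,45],[-33,-16,0],[-33,-17,0],[0,0,0],[0,0,-40],[0,0,-39],[0,0,0]],"turn":[0,0,0,0,0,0,0,0]}' 0
python3 - <<'E'
from h import *
import cv2
a=snapshot("side")[150:240,280:430,::-1];b=snapshot("top")[150:250,290:440,::-1]
cv2.imwrite("pics/p5.png",cv2.vconcat([cv2.resize(a,None,fx=4,fy=4),cv2.resize(b[:55],None,fx=4,fy=4)]))
E
```

```text
t: 6.4
tcp_pos: [0.4214, -0.1429, 0.1912]
tool_rot: [0.252, 0.968, 0.001, -0.002]
force: [-0.1, -0.1, -0.4]
finger_gap: -0.002
gripper_force: 0.0
```

View pics/p5.png

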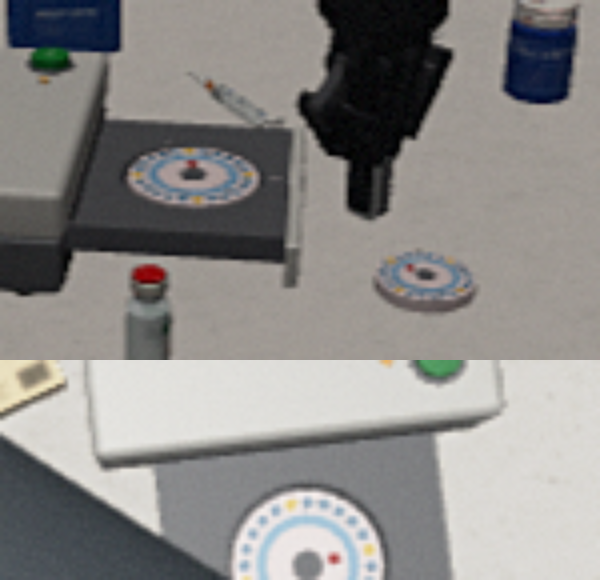

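The disc is flush and the fingers are clear in front of the drawer. Now pushing it in.

```bash
python3 -m jog '{"linear":[[10,1.2,0],[6,0.7,0],[6,0.7,0],[12,1.4,0],[14,1.6,0],[14,1.6,0],[14,1.6,0],[14,1.6,0],[14,1.6,0],[14,1.6,0],[14,1.6,0],[6,0.7,0]],"turn":[0,0,0,0,0,0,0,0,0,0,0,0]}'; python3 -m jog '{"linear":[[4,0.5,0],[4,0.5,0],[2,0.2,0],[0,0,0]],"turn":[0,0,0,0]}'
```

```text
t: 8.0
tcp_pos: [0.5599, -0.1273, 0.1926]
tool_rot: [0.252, 0.968, -0.0, -0.0]
force: [-10.0, -4.1, 3.9]
finger_gap: -0.002
gripper_force: 1.0
t: 8.5
tcp_pos: [0.5631, -0.1273, 0.1924]
tool_rot: [0.251, 0.968, -0.002, -0.01]
force: [-23.8, -12.3, 11.1]
finger_gap: -0.003
gripper_force: 1.0
```

```bash
python3 - <<'E'
from h import *
import cv2
a=snapshot("side")[130:240,230:400,::-1]
cv2.imwrite("pics/p6.png",cv2.resize(a,None,fx=4.5,fy=4.5,interpolation=cv2.INTER_CUBIC))
E
```

```text
(no output)
```

View pics/p6.png

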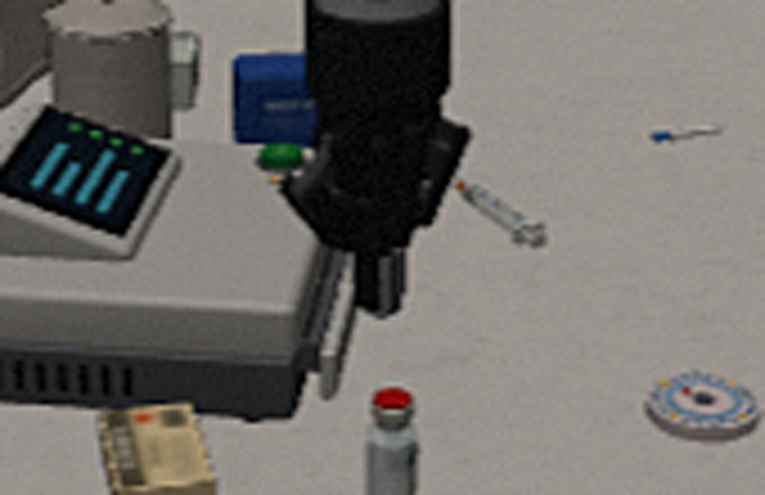

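The finger linkage meets the case edge near (300,215) while the drawer is still about 10 mm out. I'll back off, turn the finger line parallel to the drawer front, and push 10 mm higher.

```bash
python3 -m jog '{"linear":[[-15,-1.7,0],[-20,-2.3,5],[0,0,5],[0,0,0],[0,0,0],[0,0,0],[0,0,0],[0,0,0],[0,0,0],[0,0,0]],"turn":[0,0,1,1,1,1,1,1,1.0,0.2]}'; python3 -m jog '{"linear":[[10,1.2,0],[10,1.2,0],[5,0.6,0],[5,0.6,0],[5,0.6,0],[3,0.4,0],[3,0.4,0],[0,0,0]],"turn":[0,0,0,0,0,0,0,0]}'
```

```text
t: 9.8
tcp_pos: [0.5353, -0.1306, 0.2031]
tool_rot: [-0.059, 0.998, -0.001, 0.002]
force: [-0.3, 0.9, 0.3]
finger_gap: -0.003
gripper_force: 0.0
t: 10.8
tcp_pos: [0.5725, -0.1254, 0.2024]
tool_rot: [-0.06, 0.998, 0.001, -0.005]
force: [-10.1, -5.2, 5.9]
finger_gap: 0.0
gripper_force: 5.2
```

```bash
python3 -m jog '{"linear":[[3,0.4,0],[3,0.4,0],[0,0,0]],"turn":[0,0,0]}'
python3 - <<'E'
from h import *
import cv2
a=snapshot("side")[130:240,230:400,::-1]
cv2.imwrite("pics/p7.png",cv2.resize(a,None,fx=4.5,fy=4.5,interpolation=cv2.INTER_CUBIC))
E
```

```text
t: 11.18
tcp_pos: [0.5748, -0.1253, 0.2023]
tool_rot: [-0.061, 0.998, 0.001, -0.011]
force: [-22.0, -10.9, 13.3]
finger_gap: -0.001
gripper_force: 11.3
```

View pics/p7.png

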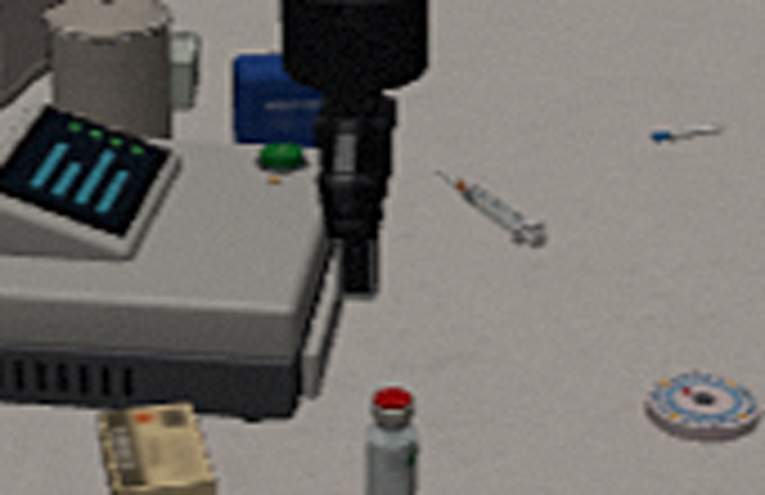

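The drawer front now looks closed up against the case, with only a thin shadow line at (303,380). I'll check where the contact is from the wrench: height below the flange tells whether it's on the drawer front or the linkage.

```bash
python3 - <<'E'
from h import *
from scipy.spatial.transform import Rotation as Ro
s=sense();F,M=map(np.array,(s["force"],s["ft_torque"]));print(F,M,s["tcp_pos"])
# line of action r0 + k F ; report r at the planes x offset = 11, 15 mm
r0=np.cross(F,M)/(F@F);u=F/np.linalg.norm(F)
for x in(.005,.011,.015):print(r0+u*(x-r0[0])/u[0], (M@u))
E
```

```text
[-21.52608833 -10.48355207  12.47170681] [-1.87545875  3.42737379 -0.08761022] [ 0.57473352 -0.12528535  0.20234557]
[ 0.005      -0.00429604 -0.16435336] 0.12400006155700019
[ 0.011      -0.00137395 -0.16782962] 0.12400006155700019
[ 0.015       0.00057412 -0.17014712] 0.12400006155700019
```

The contact is 168 mm below the flange, so z≈0.034, which is on the drawer front. With 22 N against about 2 N of friction, the drawer is home. On to the key.

```bash
python3 -m jog '{"linear":[[-10,-1,0],[-20,-2,0],[0,0,45],[0,0,45],[0,0,0]],"turn":[0,0,0,0,0]}'
```

```text
t: 11.85
tcp_pos: [0.553, -0.1278, 0.2964]
tool_rot: [-0.059, 0.998, -0.002, 0.005]
force: [-0.4, 0.3, -0.0]
finger_gap: -0.002
gripper_force: 0.0
```

```bash
python3 - <<'E'
from h import *
import cv2
for n in("top","side"):
    im=snapshot(n);cv2.imwrite(f"pics/k_{n}.png",im[:,:,::-1])
    h=cv2.cvtColor(im,cv2.COLOR_RGB2HSV);m=cv2.inRange(h,(50,90,40),(80,255,255))
    k,_,st,ce=cv2.connectedComponentsWithStats(m)
    for i in range(1,k):
        if st[i,4]>15:print(n,st[i],ce[i],w(n,*ce[i],.079))
# drawer check: column brightness profile through the drawer middle in top view, from case edge toward robot
o=cv2.imread("pics/k_top.png",0);c=get_calibration("top")
for y in(-.09,-.16,-.18):
    r=[]
    for x in np.arange(.55,.62,.004):
        X=x+(y+.125)*-.117
        q=c["world_to_cam"]@[X,y,.036,1];u,v=c["fx"]*q[0]/q[2]+c["cx"],c["fy"]*q[1]/q[2]+c["cy"];r.append(int(cv2.getRectSubPix(o,(1,1),(u,v))[0,0]))
    print(y,r)
E
```

```text
side [288 162   9   6  38] [292.02631579 163.94736842] [ 0.63103906 -0.18608612  0.079     ]
-0.09 [175, 97, 59, 71, 75, 75, 75, 74, 72, 74, 73, 74, 76, 73, 75, 74, 73, 76]
-0.16 [48, 50, 55, 59, 62, 67, 68, 71, 71, 70, 77, 75, 77, 80, 80, 82, 82, 85]
-0.18 [63, 60, 67, 68, 68, 69, 73, 78, 76, 79, 75, 80, 82, 83, 87, 90, 93, 96]
```

```bash
python3 -m jog '{"linear":[[26,-21,0],[26,-21,0],[26.5,-21,0],[0,0,-25],[0,0,-12],[0,0,-4],[0,0,-4],[0,0,0]],"turn":[0,0,0,0,0,0,0,0]}'
```

```text
t: 12.95
tcp_pos: [0.6288, -0.1897, 0.2494]
tool_rot: [-0.059, 0.998, 0.0, -0.001]
force: [-5.3, 1.7, 8.8]
finger_gap: 0.002
gripper_force: 4.5
```

```bash
python3 -m jog '{"linear":[[0,0,-2],[0,0,-2],[0,0,0]],"turn":[0,0,0]}'; python3 -m jog '{"linear":[[0,0,15],[0,0,45],[0,0,45],[0,0,0]],"turn":[0,0,0,0]}'
```

```text
t: 13.32
tcp_pos: [0.6287, -0.1896, 0.249]
tool_rot: [-0.059, 0.998, 0.0, -0.001]
force: [-9.6, 3.5, 25.9]
finger_gap: 0.002
gripper_force: 12.9
t: 13.82
tcp_pos: [0.631, -0.1906, 0.3537]
tool_rot: [-0.059, 0.998, -0.003, 0.005]
force: [0.7, -0.1, 0.8]
finger_gap: -0.002
gripper_force: 0.0
```

The key hit its stop (26 N) and was released. I'll move the arm aside and check numerically that the drawer is closed.

```bash
python3 -m jog '{"linear":[[-40,40,10],[-40,50,0],[-40,60,0],[-40,60,0],[-15,60,0],[0,60,0],[0,0,0]],"turn":[0,0,0,0,0,0,0]}'
python3 - <<'E'
from h import *
import cv2
im=snapshot("top");cv2.imwrite("pics/e_top.png",im[:,:,::-1]);o=im.mean(2).astype("uint8");b=cv2.imread("pics/top0.png",0)
S=snapshot("side");cv2.imwrite("pics/e_side.png",S[:,:,::-1])
for u in(325,335,350,370,390,400,408,412):print(u,"now",o[162:190,u].tolist(),"\n   start",b[162:190,u].tolist())
E
```

```text
t: 14.7
tcp_pos: [0.465, 0.1262, 0.3582]
tool_rot: [-0.062, 0.998, 0.0, -0.001]
force: [0.2, -1.5, 0.8]
finger_gap: 0.002
gripper_force: 0.0
325 now [188, 187, 190, 190, 189, 189, 192, 189, 193, 171, 147, 107, 70, 63, 129, 172, 150, 101, 123, 179, 183, 178, 178, 183, 178, 181, 179, 177] 
   start [175, 173, 174, 170, 171, 172, 173, 169, 170, 157, 130, 102, 62, 53, 106, 163, 162, 160, 157, 162, 163, 160, 164, 161, 161, 161, 157, 161]
335 now [187, 188, 192, 187, 187, 185, 189, 193, 172, 140, 104, 67, 70, 155, 191, 191, 101, 94, 182, 181, 177, 178, 177, 177, 178, 178, 178, 178] 
   start [165, 171, 168, 168, 168, 171, 172, 169, 151, 128, 92, 65, 58, 88, 103, 103, 102, 99, 103, 102, 100, 102, 98, 100, 102, 106, 100, 102]
350 now [183, 186, 184, 186, 185, 183, 175, 146, 117, 68, 58, 107, 185, 188, 146, 87, 166, 179, 178, 178, 180, 177, 178, 180, 179, 177, 182, 177] 
   start [165, 167, 167, 170, 165, 169, 155, 129, 114, 65, 48, 72, 97, 102, 98, 98, 96, 97, 93, 101, 96, 99, 101, 99, 98, 100, 88, 78]
370 now [183, 182, 183, 185, 165, 141, 105, 69, 63, 139, 183, 183, 107, 94, 183, 180, 175,
[... 639 characters left out ...]
, 143, 168, 164, 162, 163, 165, 164, 162, 162, 152, 148, 143, 137, 137, 124, 114, 114, 108, 107, 99, 98, 98]
408 now [158, 133, 87, 69, 91, 176, 181, 172, 176, 178, 176, 179, 179, 180, 179, 180, 178, 180, 180, 180, 182, 180, 180, 179, 177, 178, 177, 180] 
   start [140, 123, 73, 60, 85, 157, 163, 154, 158, 160, 157, 157, 157, 157, 161, 161, 160, 161, 161, 161, 164, 162, 157, 158, 159, 160, 159, 161]
412 now [144, 114, 100, 178, 181, 177, 176, 179, 176, 176, 179, 175, 174, 179, 180, 177, 177, 176, 177, 178, 179, 175, 177, 175, 180, 179, 179, 177] 
   start [131, 99, 93, 158, 162, 162, 160, 162, 159, 158, 157, 160, 159, 159, 160, 159, 158, 155, 159, 159, 165, 159, 162, 159, 161, 160, 163, 158]
```

The white front plate now follows the case edge directly, with no grey deck between them, so the drawer is home.

```bash
python3 -c "
from station import *
print(sign_off())"
```

```text
the job is handed in; nothing more can be done
None
```

The disc was nudged flush into the recess, the drawer pushed home and the start key pressed to its stop and released; I handed the job in at about 15 s and saw no verdict, and the key springing back wasn't separately checked.

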